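# Set the roof press on a model freight car

## Task

Slide the open tray with the freight car all the way home into the little gluing press. Then turn the brass thumbscrew on top clockwise (seen from above) until it seats against its stop, and back it off a quarter turn from there. Finish still gripping the thumbscrew at that setting, not letting go, with the tray still home, and leave the other things on the bench where they are.

Things in the scene. Friction and masses are not known exactly. Their poses are not given: they have to be found in the camera images.
- press: Wooden press fixed to the bench. Origin: on the bench under the screw's axis; x points the way the tray is pushed home, z up. Base 200 x 176 mm, x -85 to +115 mm. Side walls 60 mm high, front ends at x = -72 mm. Aluminium bridge over x = 0, 36 mm wide, 180 mm long (y), top 100 mm above the bench; on it a steel collar, radius 13 mm, up to 106 mm.
- tray_front (a point): Middle of the top edge of the outer face (the one to push) of the tray's upright wooden front board: 160 mm wide (y), 12 mm thick, 13 to 63 mm above the bench. It closes against the side walls' front ends. Home: this point at x = -84 mm in the press's frame; open: farther out by the tray joint's value. A brown freight car is fixed in the tray, roof 67 mm above the bench.
- tray (a joint): How far the tray is open, m: 0 = home against its stop, starts open by 0.045 to 0.085, end of travel 0.10. It slides with 2.5 N of friction plus 8 N per m/s, no spring, and stays where it is left.
- wing (a point): Grip of the brass thumbscrew: an upright flat bar 50 mm long (own x), 12 mm thick (own y), its bottom 112 mm and its top 146 mm above the bench, on a vertical axis through its middle. Origin: on the axis at the bar's bottom; it turns with the screw, z up. It does not rise or sink as it turns.
- screw (a joint): Turn of the thumbscrew in rad, growing clockwise seen from above: 3.0 = seated (hard stop), 0 = loosest; starts at 1.6 to 2.4. The wing's yaw is the press's yaw minus this value. About 0.07 N m of friction holds it where it is left; at the seat the torque rises sharply.
- glue_jar: Amber glass jar, 54 mm across, 85 mm tall, origin at the centre of its underside; stands beside the press (its -y side). A bystander.
- boxcar: Loose brown model freight car 140 x 36 x 47 mm, length along x, origin under its middle on the bench; stands beside the press (its +y side). A bystander.
- screwdriver: Screwdriver lying on the bench to the right, along its own x. A bystander.
- brush: Brush lying on the bench to the left, along its own x. A bystander.
- tub: White open tub, 72 mm across, 75 mm tall, origin at the centre of its underside; on the left. A bystander.
- parts_tray: Grey divided tray 110 x 80 x 22 mm, origin at the centre of its underside; on the right. A bystander.
- jar_lid: White round lid, 52 mm across, 14 mm high, origin at the centre of its underside; on the left, near the robot. A bystander.

How it is judged:
By the outcome, as a careful person would: the job done as asked, in the order asked, and still so for the second after the job is handed in, while the arm keeps its last pose, push and grip.
It also fails if it takes over 58 s, if anything falls off the work surface, if the arm or the gripper's body presses on something with over 40 N, if the wrist force passes 120 N, or if a joint passes its speed limit or range.

## Robot

A 6-joint arm with a two-finger parallel gripper is mounted at the origin on the work surface. World frame = base frame: x ahead of the robot, y to its left, z up, the work surface at z = 0. Lengths are in m, angles in rad, forces in N, time in s.
With the tool pointing down it reaches from about 0.3 to 0.775 m from the base axis. Payload 14.6 kg.
Tool frame: the origin (TCP) lies at the very end of the fingers, on their centre line; the grasp point (between the pads) lies 19 mm behind it (ctrl.hold_point_z is the distance from the TCP to the grasp point, in m); x points along the fingers, y is the direction in which the jaws open and shut, and the axes are right-handed (so a half turn about x gives the same grasp; the last joint's range is limited). The gripper opens to 94 mm and grips with 3 to 60 N. Pads are 16 mm wide; open, the fingers measure 119 mm over their backs; the gripper's body (75 mm by 177 mm) begins 78 mm behind the grasp point.
Start: joints at [-1.352, 0.3, 1.521, -0, 1.321, -0.067], TCP at [0.155, -0.528, 0.205] pointing down, gripper open.
Joint ranges: [-3.03, 3.03], [-0.79, 2.21], [0.23, 2.52], [-1.04, 4.18], [0, 3.07], [-2.55, 2.55]. Speed limits (rad/s): [2.22, 2.22, 2.57, 3.14, 3.14, 3.14].

## Interface

Orientations are given as [roll, pitch, yaw] about the fixed x, y, z axes, in that order (R = Rz(yaw) Ry(pitch) Rx(roll)).
In Python, from station import get_obs, camera, ticket, ctrl gives the robot as it stands.
- The arm moves only by the tool step_arm, never from a script. Its argument "motion" is a list that holds one entry, the list of rows, each a list of 6 numbers: the shift along the tool's x, y, z in m, then the turn, a rotation vector about the tool's x, y, z in degrees. A call has 1 to 12 rows; each row shifts and turns the commanded pose from where the row before left it, along the tool's axes as they then stand; what a row does not reach is not made up. A row lasts 1/8 s, in which the tool goes at most 62.5 mm and 10.7 degrees, less where a joint would pass 70% of its speed; a pose out of reach is approached as far as the arm can. A call is refused whole if a number of a shift passes 0.0625 or a number of a turn 10.7, either way. A call with a gripper value outside its range is refused whole. "fingers" is the finger opening in m, from 0 to 0.094, set as the call begins (left out, the last holds). The fingers move at their own pace and stop on an object; "squeeze" is the grip in N (left out, the last holds). Time passes only in rows, so rows that do not move let the fingers close. It gives the time, the measured TCP pose, the force and the opening at its end, in the units of the state.
- get_obs(): the state, without advancing time (a new reading comes with each control period).
- camera(name): name is "side" or "top" or "wrist"; returns a dict with "pixels" (480x640x3 uint8, red, green, blue), "fx", "fy", "cx", "cy" (pixels), "k1" (the pictures are not rectified: a ray, as slopes to the right and down, at radius r is drawn at 1 + k1 r^2 times it, then the intrinsics apply), "extrinsics" (4x4, takes a point from world to camera coordinates); the wrist camera has in their place "T_tool_cam" (4x4, takes a point from camera to tool coordinates, whose origin is the TCP and whose axes are the tool frame's). Camera axes: x right, y up, looking along -z (the intrinsics and any distortion apply to the point x, -y, -z); pixel columns grow to the right and rows downward; lengths in m; the calibration is good to about 2 mm. A picture is of the moment at which its call begins: read the wrist's pose just before it. There is no depth.
- ticket.hand_in(): hands the job in, once; it reports no verdict.
The state is a dict: "time_s": time; "qpos": joint angles; "joint_vel": joint speeds; "tau": joint torques, N m; "ee_pos": TCP position; "eef_rot": TCP orientation; "force": force on the tool from outside, world axes, zero at the start; "moment": the same for the moment, N m; "grip_width": finger opening in m.
Only numpy, scipy, OpenCV 4.12 (cv2) and the standard library are available. Lean on these libraries where they do the work, as an engineer would, in place of code of your own. Each camera call takes 0.05 s, during which the arm holds its last target.

## Working session

There is one attempt and no reset: what is moved stays moved. The work goes in short steps, Python scripts to look and compute and a tool call to move; the robot and the scene stay as the last step left them, time stands still between calls to the robot, and variables do not carry over. Pictures are saved under pics/ and viewed, and the job is handed in when it is done.

Besides the shell and the picture viewer there is one more tool, called after "Emit:" by a JSON object that holds its "fn" and its "kwargs", one argument or row to a line. step_arm: Moves the arm, as the interface text tells. Its arguments: {"type":"object","properties":{"motion":{"type":"array","items":{"type":"array","items":{"type":"array","items":{"type":"number"}}}},"fingers":{"type":"number"},"squeeze":{"type":"number"}},"required":["motion"]}

```bash
ls; mkdir -p pics; python3 - <<'E'
from station import get_obs, camera, ctrl
import cv2, numpy as np
print(get_obs(), ctrl.hold_point_z)
for n in ["side","top","wrist"]:
    c=camera(n); cv2.imwrite(f"pics/{n}0.png",c["pixels"][:,:,::-1])
    print(n,{k:(np.round(v,4).tolist() if k!="pixels" else 0) for k,v in c.items()})
E
```

```text
pics
{'time_s': 0.0, 'qpos': array([-1.35154941e+00,  3.00487327e-01,  1.52161361e+00,  1.87123185e-05,
        1.32071440e+00, -6.65809095e-02]), 'joint_vel': array([ 1.93420897e-03, -1.58399787e-03,  1.36612912e-05,  1.09189742e-03,
       -2.57366809e-05,  9.47220645e-04]), 'tau': array([-2.75664141e-03, -5.31807876e+01, -3.52732587e+01,  7.06564612e-02,
        2.43387348e-02, -8.21946969e-05]), 'ee_pos': array([ 0.15502428, -0.52740763,  0.20486368]), 'eef_rot': array([-1.65219975,  1.56957351,  1.77521609]), 'force': array([-0.58472675, -0.24198282, -0.77822359]), 'moment': array([ 0.01683285, -0.03281262,  0.0119083 ]), 'grip_width': 0.09401232615324931} 0.0188
side {'pixels': 0, 'fx': 497.9065, 'fy': 497.9065, 'cx': 321.4704, 'cy': 232.0019, 'k1': -0.0445, 'extrinsics': [[-0.9285, -0.3708, -0.0185, 0.5257], [0.2368, -0.6298, 0.7398, -0.1988], [-0.286, 0.6826, 0.6725, -1.1445], [0.0, 0.0, 0.0, 1.0]]}
top {'pixels': 0, 'fx': 525.4957, 'fy': 525.4957, 'cx': 322.1578, 'cy': 247.9953, 'k1': -0.159, 'extrinsics': [[-0.005, -1.0, -0.0007, 0.0233], [0.9904, -0.005, 0.1382, -0.5709], [-0.1382, -0.0, 0.9904, -1.2185], [0.0, 0.0, 0.0, 1.0]]}
wrist {'pixels': 0, 'fx': 387.4325, 'fy': 387.4325, 'cx': 315.8069, 'cy': 240.1733, 'k1': -0.029, 'T_tool_cam': [[0.0002, 0.2441, -0.9697, -0.18], [1.0, -0.0001, 0.0001, 0.0018], [-0.0, -0.9697, -0.2441, -0.0724], [0.0, 0.0, 0.0, 1.0]]}
```

View pics/side0.png

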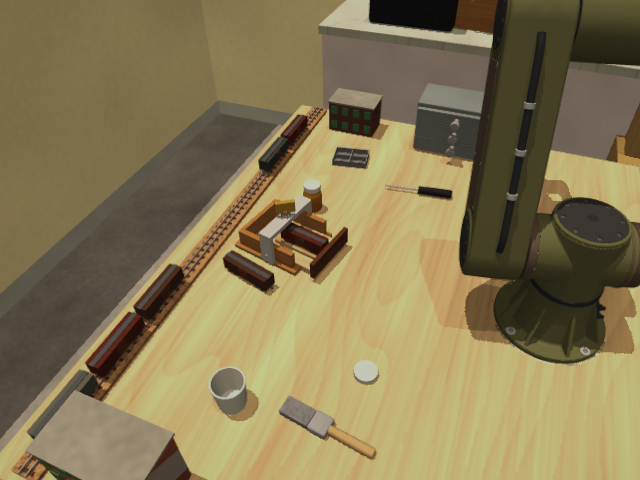

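View pics/top0.png

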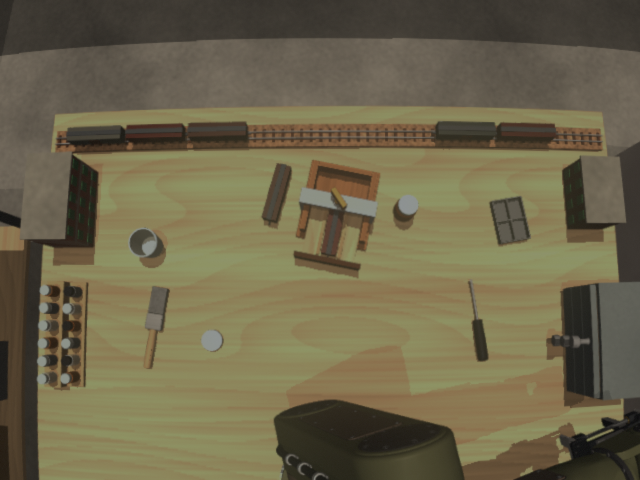

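View pics/wrist0.png

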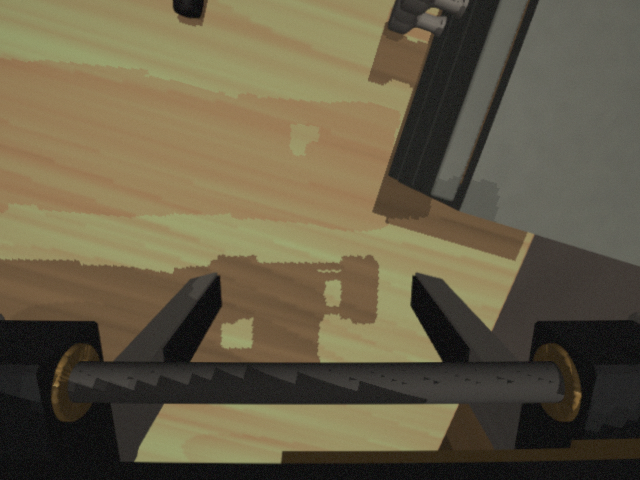

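The top view shows the press at about (338,200), the front board at about (327,261), and the wing at about (339,199). I'll zoom in on both fixed views.

```bash
python3 - <<'E'
import cv2
a=cv2.imread("pics/top0.png")[140:290,240:440]; cv2.imwrite("pics/topz.png",cv2.resize(a,None,fx=4,fy=4,interpolation=cv2.INTER_CUBIC))
a=cv2.imread("pics/side0.png")[170:300,210:370]; cv2.imwrite("pics/sidez.png",cv2.resize(a,None,fx=4.6,fy=4.6,interpolation=cv2.INTER_CUBIC))
E
cat > h.py <<'E'
import numpy as np, cv2
from scipy.spatial.transform import Rotation as R
from station import get_obs, camera
def tool():
    o=get_obs(); T=np.eye(4); T[:3,:3]=R.from_euler('xyz',o['eef_rot']).as_matrix(); T[:3,3]=o['ee_pos']; return T
def cam(n,save=None):
    T=tool() if n=="wrist" else None
    c=camera(n)
    c["Twc"]=T@np.array(c["T_tool_cam"]) if n=="wrist" else np.linalg.inv(c["extrinsics"])
    if save: cv2.imwrite(save,c["pixels"][:,:,::-1])
    return c
def ray(c,uv):
    K=np.array([[c["fx"],0,c["cx"]],[0,c["fy"],c["cy"]],[0,0,1.]])
    p=cv2.undistortPoints(np.array(uv,float).reshape(-1,1,2),K,np.array([c["k1"],0,0,0.])).reshape(-1,2)
    d=np.c_[p[:,0],-p[:,1],-np.ones(len(p))]@c["Twc"][:3,:3].T
    return c["Twc"][:3,3],d
def plane(c,uv,z):
    o,d=ray(c,uv); return o+d*((z-o[2])/d[:,2])[:,None]
def proj(c,P):
    P=np.atleast_2d(P); q=(np.linalg.inv(c["Twc"])@np.c_[P,np.ones(len(P))].T).T
    x=q[:,0]/-q[:,2]; y=-q[:,1]/-q[:,2]; r=1+c["k1"]*(x*x+y*y)
    return np.c_[c["fx"]*x*r+c["cx"],c["fy"]*y*r+c["cy"]]
def tri(cs,uvs):
    A=np.zeros((3,3));b=np.zeros(3)
    for c,uv in zip(cs,uvs):
        o,d=ray(c,[uv]);d=d[0]/np.linalg.norm(d);M=np.eye(3)-np.outer(d,d);A+=M;b+=M@o
    p=np.linalg.solve(A,b)
    return p,[float(np.linalg.norm(proj(c,p)[0]-uv)) for c,uv in zip(cs,uvs)]
E
```

```text
(no output)
```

View pics/topz.png

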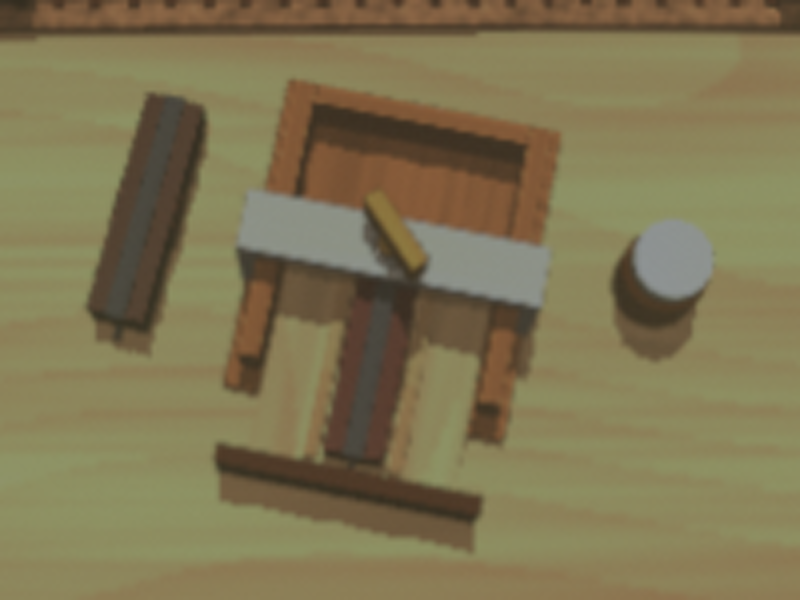

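View pics/sidez.png

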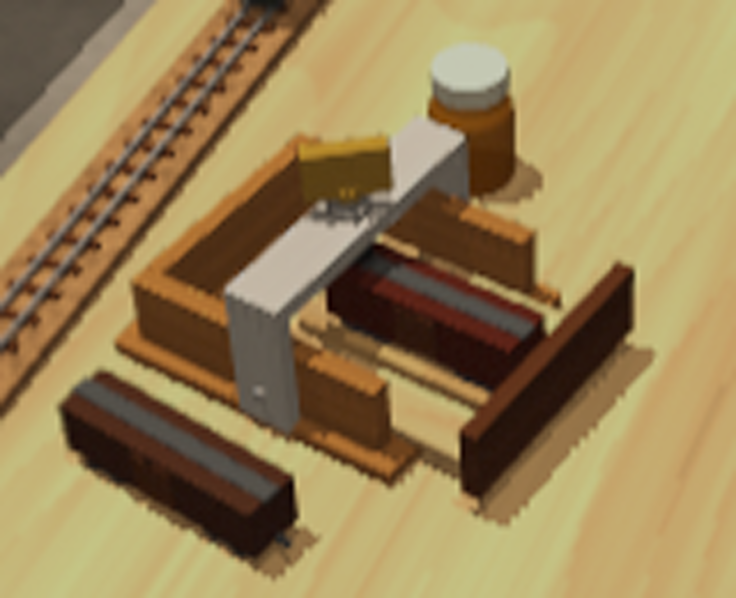

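The zooms clearly show the bridge's top corners, the wing and the board's top edge. I'll turn them into positions and check heights with two views.

```bash
cat > m1.py <<'E'
from h import *
t=cam("top");s=cam("side")
tz=lambda l:(np.array(l,float)+.5)/4-.5+[240,140]
sz=lambda l:(np.array(l,float)+.5)/4.6-.5+[210,170]
# bridge corners top order: back-left, back-right, front-right, front-left
B=plane(t,tz([(247,191),(551,248),(541,306),(238,249)]),.1)
c=B.mean(0); yv=B[0]+B[3]-B[1]-B[2]; xv=B[0]+B[1]-B[2]-B[3]
print("bridge c",c,"yaw",np.degrees(np.arctan2(-yv[0],yv[1])),np.degrees(np.arctan2(xv[1],xv[0])),np.linalg.norm(yv)/2,np.linalg.norm(xv)/2)
for n,a,b in [("BR left back",(247,191),(228,290)),("BR left front",(238,249),(287,313)),("BR right front",(541,306),(467,142)),("board L top",(217,463),(462,434)),("board R top",(479,517),(632,268))]:
    print(n,tri([t,s],[tz(a),sz(b)]))
F=plane(t,tz([(216,464),(479,517)]),.063);print("front",F,F.mean(0))
# wing mask
for cc,nm,x0,y0,x1,y1 in [(t,"t",320,180,360,215),(s,"s",265,190,300,225)]:
    hsv=cv2.cvtColor(cc["pixels"],cv2.COLOR_RGB2HSV)
    m=((hsv[...,0]>18)&(hsv[...,0]<28)&(hsv[...,1]>140)&(hsv[...,2]>90)).astype(np.uint8)
    q=np.zeros_like(m);q[y0:y1,x0:x1]=m[y0:y1,x0:x1]
    r=cv2.minAreaRect(cv2.findNonZero(q));print(nm,q.sum(),r,cv2.boxPoints(r).tolist())
    if nm=="t":
        P=plane(cc,cv2.boxPoints(r),.146);print(P)
W=plane(t,tz([(376,193),(418,268)]),.146);print("wing",W,W.mean(0),np.degrees(np.arctan2(*(W[0]-W[1])[1::-1])))
print("wing tri", tri([t,s],[tz((397,231)),sz((346,143))]))
E
python3 m1.py
```

```text
bridge c [ 0.67037917 -0.0170609   0.1       ] yaw -11.14634672716673 -9.644377912299525 0.17848445295247659 0.03482153504439297
BR left back (array([0.70432765, 0.06770198, 0.09895899]), [0.35608394829884754, 0.3348731746249877])
BR left front (array([0.66845795, 0.07239639, 0.09828948]), [1.0330831146372619, 0.9764080770031639])
BR right front (array([ 0.63639903, -0.10247011,  0.09228863]), [0.5241828386517419, 0.4532302659460753])
board L top (array([0.55492644, 0.08817815, 0.06103286]), [1.8084409196452864, 1.7607891568014167])
board R top (array([ 0.51897917, -0.06637787,  0.0605221 ]), [0.3340749890629286, 0.30052121674338206])
front [[ 0.5499846   0.08741546  0.063     ]
 [ 0.51797407 -0.06639719  0.063     ]] [0.53397933 0.01050913 0.063     ]
t 17 ((337.9999694824219, 195.49998474121094), (16.36365509033203, 3.3282015323638916), 56.3099365234375) [[332.076904296875, 189.61537170410156], [334.84613037109375, 187.7692108154297], [343.92303466796875, 201.3845977783203], [341.15380859375, 203.2307586669922]]
[[ 0.68740183 -0.00236618  0.146     ]
 [ 0.69161482 -0.008578    0.146     ]
 [ 0.66039664 -0.02845651  0.146     ]
 [ 0.65622258 -0.02225863  0.146     ]]
s 88 ((284.5, 206.0), (12.0, 19.0), 90.0) [[275.0, 200.0], [294.0, 200.0], [294.0, 212.0], [275.0, 212.0]]
wing [[ 0.69138335 -0.005852    0.146     ]
 [ 0.64849009 -0.0287643   0.146     ]] [ 0.66993672 -0.01730815  0.146     ] 28.10980340146874
wing tri (array([ 0.66945486, -0.01738134,  0.14593561]), [0.06436343060114495, 0.05708777221184329])
```

```bash
cat >> h.py <<'E'
def yawy(T=None):
    T=tool() if T is None else T
    return np.degrees(np.arctan2(T[1,1],T[0,1]))
def to(p,yaw,T=None):
    """needed: turn about tool x (deg) to bring tool-y to yaw with tool down; shift in tool axes AFTER turn"""
    T=tool() if T is None else T
    a=np.radians(yaw); y=np.array([np.cos(a),np.sin(a),0]); x=np.array([0,0,-1.]); Rt=np.c_[x,y,np.cross(x,y)]
    rv=np.degrees(R.from_matrix(T[:3,:3].T@Rt).as_rotvec())
    print("pos",T[:3,3].round(4),"yaw_y",round(yawy(T),2),"tilt",np.round(T[:3,0],4)); print("turn(tool)",rv.round(2)," shift before-turn axes",(T[:3,:3].T@(np.array(p)-T[:3,3])).round(4)," after-turn axes",(Rt.T@(np.array(p)-T[:3,3])).round(4))
E
python3 - <<'E'
from h import *
print(tool().round(3))
to([.45,.02,.25],78.7); to([.45,.02,.25],-101.3)
E
```

```text
[[-0.     0.282 -0.959  0.155]
 [ 0.    -0.959 -0.282 -0.528]
 [-1.    -0.    -0.     0.205]
 [ 0.     0.     0.     1.   ]]
pos [ 0.155  -0.5276  0.2052] yaw_y -73.63 tilt [-1.e-04  5.e-04 -1.e+00]
turn(tool) [-1.5233e+02 -4.0000e-02  1.0000e-02]  shift before-turn axes [-0.0446 -0.4422 -0.4374]  after-turn axes [-0.0448  0.5948  0.182 ]
pos [ 0.155  -0.5276  0.2052] yaw_y -73.63 tilt [-1.e-04  5.e-04 -1.e+00]
turn(tool) [2.767e+01 1.000e-02 3.000e-02]  shift before-turn axes [-0.0446 -0.4422 -0.4374]  after-turn axes [-0.0448 -0.5948 -0.182 ]
```

```bash
python3 - <<'E'
from h import *
to([.58,.0,.30],-101.3)
E
```

```text
pos [ 0.155  -0.5276  0.2052] yaw_y -73.63 tilt [-1.e-04  5.e-04 -1.e+00]
turn(tool) [2.767e+01 1.000e-02 3.000e-02]  shift before-turn axes [-0.0946 -0.3864 -0.5565]  after-turn axes [-0.0948 -0.6006 -0.3134]
```

Emit:
{"fn": "step_arm", "kwargs": {
  "motion": [
    [[-0.03, 0, 0, 9.2, 0, 0], [-0.03, 0, 0, 9.2, 0, 0], [-0.03, 0, 0, 9.2, 0, 0], [0, -0.05, -0.026, 0, 0, 0], [0, -0.05, -0.026, 0, 0, 0], [0, -0.05, -0.026, 0, 0, 0], [0, -0.05, -0.026, 0, 0, 0], [0, -0.05, -0.026, 0, 0, 0], [0, -0.05, -0.026, 0, 0, 0], [0, -0.05, -0.026, 0, 0, 0], [0, -0.05, -0.026, 0, 0, 0], [0, -0.05, -0.026, 0, 0, 0]]
  ],
  "fingers": 0
}}

```text
time_s: 1.75
ee_pos: [0.4731, -0.1301, 0.2956]
eef_rot: [2.85, 1.57, -0.488]
force: [0.5, -1.0, 0.2]
grip_width: 0.0004
```

Emit:
{"fn": "step_arm", "kwargs": {
  "motion": [
    [[0, -0.05, -0.026, 0, 0, 0], [0, -0.05, -0.026, 0, 0, 0], [0, -0.05, -0.026, 0, 0, 0], [0, 0, 0, 0, 0, 0], [0, 0, 0, 0, 0, 0]]
  ]
}}

```text
time_s: 2.38
ee_pos: [0.5776, -0.0001, 0.2952]
eef_rot: [0.4, 1.57, -2.937]
force: [-0.1, 0.3, 0.0]
grip_width: 0.0006
```

```bash
python3 - <<'E'
from h import *
o=get_obs();print(o["time_s"],o["qpos"].round(3),o["grip_width"])
c=cam("wrist","pics/w1.png"); to([.58,0,.3],-101.3)
E
```

```text
2.375 [-0.064  0.314  1.297 -0.     1.531  1.703] 0.0006256038554374244
pos [ 0.5775 -0.0006  0.2955] yaw_y -101.26 tilt [-1.e-04 -1.e-04 -1.e+00]
turn(tool) [ 0.04  0.01 -0.01]  shift before-turn axes [-0.0045 -0.0011 -0.0023]  after-turn axes [-0.0045 -0.0011 -0.0023]
```

View pics/w1.png

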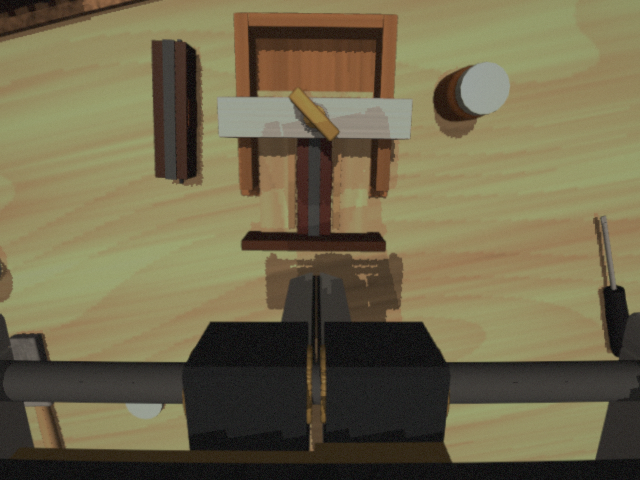

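The press is nearly square in the wrist view: bridge (218,97)-(411,138), board's outer top edge about (242,249)-(385,249), wing about (292,92)-(338,135). I'll measure with masks and lines.

```bash
cat > m2.py <<'E'
from h import *
c=cam("wrist")
im=c["pixels"];hsv=cv2.cvtColor(im,cv2.COLOR_RGB2HSV)
print(hsv[112,315],hsv[110,250],hsv[246,300],hsv[235,300])
def rect(m,x0,y0,x1,y1):
    q=np.zeros(m.shape,np.uint8);q[y0:y1,x0:x1]=m[y0:y1,x0:x1]
    ct=max(cv2.findContours(q,0,1)[0],key=cv2.contourArea)
    r=cv2.minAreaRect(ct);return cv2.contourArea(ct),r,cv2.boxPoints(r)
h=hsv.astype(int)
a,r,b=rect((h[...,1]<60)&(h[...,2]>100),200,85,425,150);print("bridge",a,r)
B=plane(c,b,.1);print(B.round(4),B.mean(0),np.degrees(np.arctan2((B[1]-B[0])[1],(B[1]-B[0])[0])),np.degrees(np.arctan2((B[2]-B[1])[1],(B[2]-B[1])[0])))
a,r,b=rect((h[...,0]>12)&(h[...,0]<30)&(h[...,1]>120)&(h[...,2]>70),285,85,345,142);print("wing",a,r)
W=plane(c,b,.146);print(W.round(4),W.mean(0))
for i in range(2):
    v=W[i+1]-W[i];print(np.linalg.norm(v),np.degrees(np.arctan2(v[1],v[0])))
F=plane(c,[(242,249),(386,249.5)],.063);v=F[0]-F[1];print("front",F,F.mean(0),np.linalg.norm(v),np.degrees(np.arctan2(-v[0],v[1])))
z=cv2.resize(im[80:260,200:430],None,fx=3.4,fy=3.3,interpolation=cv2.INTER_CUBIC)[:,:,::-1];cv2.imwrite("pics/w1z.png",z[:590])
E
python3 m2.py
```

```text
[ 21 142 151] [ 38  24 157] [ 10 138  63] [  6 136  30]
bridge 3214.0 ((360.5, 118.0), (40.0, 101.0), 90.0)
[[ 0.6893 -0.0181  0.1   ]
 [ 0.6714 -0.1093  0.1   ]
 [ 0.6359 -0.1042  0.1   ]
 [ 0.6543 -0.011   0.1   ]] [ 0.66271933 -0.0606624   0.1       ] -101.12816476681357 171.9173702461527
wing 1107.5 ((314.5, 113.0), (56.0, 59.0), 90.0)
[[ 6.980e-01 -2.000e-04  1.460e-01]
 [ 6.888e-01 -4.650e-02  1.460e-01]
 [ 6.458e-01 -3.870e-02  1.460e-01]
 [ 6.553e-01  9.100e-03  1.460e-01]] [ 0.67197742 -0.01905418  0.146     ]
0.04721496844373423 -101.26920574490853
0.04362796470209598 169.6768106299421
front [[ 0.55311551  0.08677835  0.063     ]
 [ 0.52148076 -0.069272    0.063     ]] [0.53729813 0.00875317 0.063     ] 0.15922458632839523 -11.459782599393591
```

View pics/w1z.png

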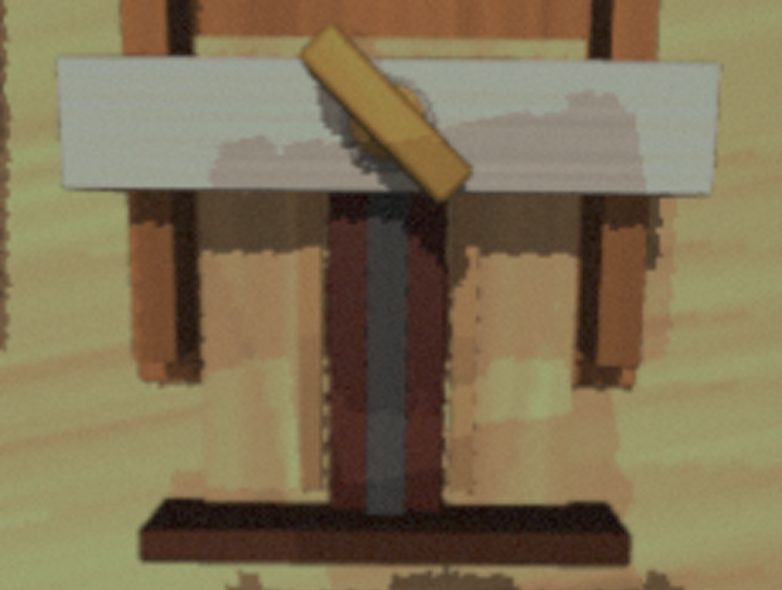

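```bash
python3 - <<'E'
from h import *
c=cam("wrist"); t=cam("top")
z=lambda l:(np.array(l,float)+.5)/[3.4,3.3]-.5+[200,80]
tz=lambda l:(np.array(l,float)+.5)/4-.5+[240,140]
yw=lambda v:np.degrees(np.arctan2(v[1],v[0]))
B=plane(c,z([(57,57),(720,65),(712,195),(64,188)]),.1);y=B[0]+B[3]-B[1]-B[2]
print("bridge",B.mean(0),yw(y)-90,np.linalg.norm(y)/2)
W=plane(c,z([(332,26),(470,172),(443,201),(304,53)]),.146);v=W[0]+W[3]-W[1]-W[2];w=W[0]+W[1]-W[2]-W[3]
print("wing",W.mean(0),yw(v),np.linalg.norm(v)/2,np.linalg.norm(w)/2)
F=plane(c,z([(140,562),(629,565)]),.063);v=F[0]-F[1];print("front",F.mean(0),yw(v)-90,np.linalg.norm(v))
print("tri front L",tri([c,t],[z((140,562)),tz((216,464))]),"R",tri([c,t],[z((629,565)),tz((479,517))]))
print("tri wing",tri([c,t],[z((387,113)),tz((397,231))]))
p=F.mean(0);th=np.radians(-11.4);print("open",(B.mean(0)-p)[:2]@[np.cos(th),np.sin(th)]-.084)
x=np.array([np.cos(th),np.sin(th),0]);q=p-.04*x;to([q[0],q[1],.045],-101.3); to([q[0],q[1],.17],-101.3)
E
```

```text
bridge [ 0.67142139 -0.01841501  0.1       ] -11.939357123638146 0.1794405255562432
wing [ 0.67154337 -0.01861702  0.146     ] 32.31685251994391 0.04800035311960291 0.009341422224814584
front [0.53627005 0.01020159 0.063     ] -11.6507023600672 0.15922869247808988
tri front L (array([0.55095396, 0.08843365, 0.05878236]), [0.8136916975167877, 0.38128348065239587]) R (array([ 0.5185745 , -0.06756539,  0.05808979]), [0.7446729372815943, 0.35157214043116963])
tri wing (array([ 0.67279948, -0.01814885,  0.13230294]), [0.428372237911911, 0.16131730826124968])
open 0.05414124651290168
pos [ 0.5775 -0.0008  0.2959] yaw_y -101.3 tilt [ 6.e-04 -1.e-04 -1.e+00]
turn(tool) [-0.   -0.03  0.  ]  shift before-turn axes [ 0.2508 -0.0028  0.0828]  after-turn axes [ 0.2509 -0.0028  0.0826]
pos [ 0.5775 -0.0008  0.2959] yaw_y -101.3 tilt [ 6.e-04 -1.e-04 -1.e+00]
turn(tool) [-0.   -0.03  0.  ]  shift before-turn axes [ 0.1258 -0.0028  0.0827]  after-turn axes [ 0.1259 -0.0028  0.0826]
```

Emit:
{"fn": "step_arm", "kwargs": {
  "motion": [
    [[0, -0.003, 0.045, 0.3, 0, 0], [0.02, 0, 0.038, 0, 0, 0], [0.06, 0, 0, 0, 0, 0], [0.06, 0, 0, 0, 0, 0], [0.06, 0, 0, 0, 0, 0], [0.05, 0, 0, 0, 0, 0], [0, 0, -0.01, 0, 0, 0], [0, 0, -0.008, 0, 0, 0]]
  ]
}}

```text
time_s: 3.58
ee_pos: [0.5167, 0.0153, 0.0477]
eef_rot: [-2.982, 1.568, -0.042]
force: [-0.4, -0.3, 0.2]
grip_width: 0.0003
```

```bash
python3 - <<'E'
from h import *
print(get_obs()["force"])
cam("top","pics/t2.png");cam("side","pics/s2.png")
p=np.array([.53627,.0102]);th=np.radians(-11.6);print(tool()[:3,3], (tool()[:2,3]-p)@[np.cos(th),np.sin(th)],(tool()[:2,3]-p)@[-np.sin(th),np.cos(th)])
a=cv2.imread("pics/s2.png")[150:330,200:440];cv2.imwrite("pics/s2z.png",cv2.resize(a,None,fx=3.3,fy=3.3))
E
```

```text
[-0.37773747 -0.28280907  0.22123231]
[0.51685256 0.01537135 0.04781602] -0.020060690146905022 0.001161305578701709
```

View pics/s2z.png

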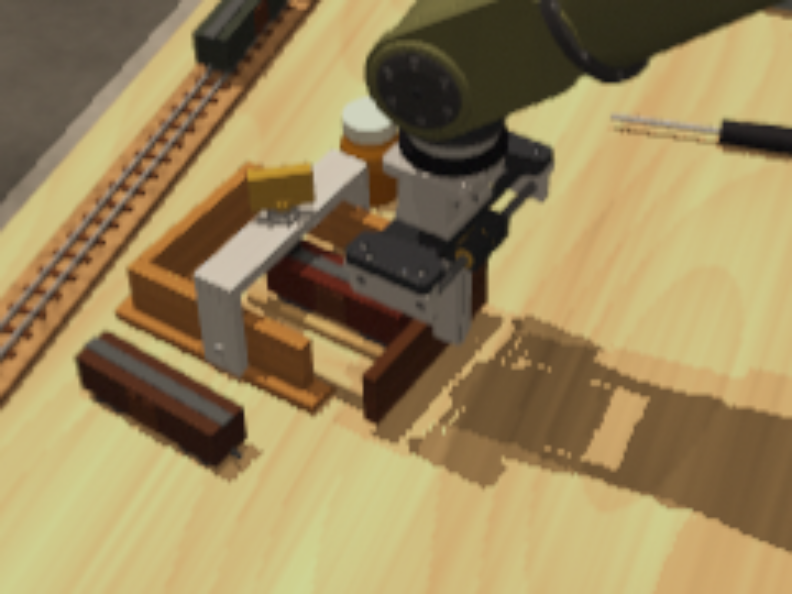

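The fingers are just in front of the board, near its middle, and nothing is in the way. Pushing now.

Emit:
{"fn": "step_arm", "kwargs": {
  "motion": [
    [[0, 0, -0.006, 0, 0, 0], [0, 0, -0.008, 0, 0, 0], [0, 0, -0.01, 0, 0, 0], [0, 0, -0.01, 0, 0, 0], [0, 0, -0.01, 0, 0, 0], [0, 0, -0.008, 0, 0, 0], [0, 0, 0, 0, 0, 0]]
  ]
}}

```text
time_s: 4.55
ee_pos: [0.5663, 0.0053, 0.0453]
eef_rot: [-3.032, 1.57, -0.092]
force: [0.4, -0.6, 0.1]
grip_width: 0.0004
```

Emit:
{"fn": "step_arm", "kwargs": {
  "motion": [
    [[0, 0, -0.004, 0, 0, 0], [0, 0, -0.003, 0, 0, 0], [0, 0, 0, 0, 0, 0]]
  ]
}}

```text
time_s: 4.92
ee_pos: [0.5727, 0.0039, 0.0454]
eef_rot: [-3.062, 1.571, -0.122]
force: [-1.0, -0.4, -0.7]
grip_width: 0.0009
```

Emit:
{"fn": "step_arm", "kwargs": {
  "motion": [
    [[0, 0, -0.003, 0, 0, 0], [0, 0, 0, 0, 0, 0]]
  ]
}}

```text
time_s: 5.18
ee_pos: [0.5757, 0.0034, 0.0455]
eef_rot: [-2.995, 1.57, -0.055]
force: [-1.7, 0.1, -1.0]
grip_width: 0.0003
```

Emit:
{"fn": "step_arm", "kwargs": {
  "motion": [
    [[0, 0, -0.003, 0, 0, 0], [0, 0, -0.002, 0, 0, 0], [0, 0, 0, 0, 0, 0]]
  ]
}}

```text
time_s: 5.55
ee_pos: [0.5782, 0.0029, 0.0455]
eef_rot: [0.088, 1.565, 3.029]
force: [-22.7, 2.5, 14.1]
grip_width: 0.0006
```

Emit:
{"fn": "step_arm", "kwargs": {
  "motion": [
    [[0, 0, -0.002, 0, 0, 0], [0, 0, 0, 0, 0, 0]]
  ]
}}

```text
time_s: 5.8
ee_pos: [0.5783, 0.0028, 0.0454]
eef_rot: [0.09, 1.56, 3.031]
force: [-37.9, 5.1, 24.4]
grip_width: 0.0002
```

```bash
python3 - <<'E'
from h import *
print(get_obs()["force"])
cam("top","pics/t3.png");cam("side","pics/s3.png")
a=cv2.imread("pics/s3.png")[150:330,200:440];b=cv2.imread("pics/t3.png")[140:290,240:440]
cv2.imwrite("pics/s3z.png",cv2.resize(a,None,fx=3.3,fy=3.3))
E
```

```text
[-37.88212138   5.09186684  24.37587986]
```

View pics/s3z.png

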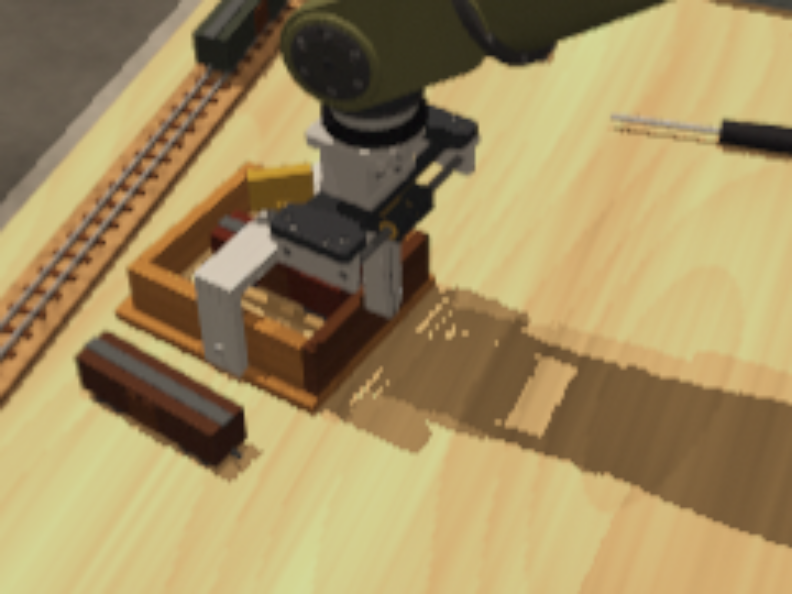

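The board is closed against the side walls and the force rose hard (about 45 N), so the tray is home. I'll back off, rise and open the fingers.

Emit:
{"fn": "step_arm", "kwargs": {
  "motion": [
    [[0, 0, 0.008, 0, 0, 0], [0, 0, 0.03, 0, 0, 0], [-0.06, 0, 0.01, 0, 0, 0], [-0.06, 0, 0, 0, 0, 0], [-0.06, 0, 0, -10, 0, 0], [-0.04, 0, 0, -10, 0, 0], [0, 0, 0, -10, 0, 0], [0, 0, 0, -10, 0, 0], [0, 0, 0, -3, 0, 0], [0, 0, 0, 0, 0, 0]]
  ],
  "fingers": 0.07
}}

```text
time_s: 7.15
ee_pos: [0.5356, 0.0116, 0.2657]
eef_rot: [2.518, 1.57, -0.074]
force: [-0.6, 1.0, 0.4]
grip_width: 0.0703
```

```bash
python3 - <<'E'
from h import *
print(get_obs()["force"])
to([.6715,-.0185,.22],-57.7);to([.60,-.04,.27],-57.7)
cam("wrist","pics/w4.png");cam("top","pics/t4.png")
a=cv2.imread("pics/t4.png")[140:290,240:440]
cv2.imwrite("pics/t4z.png",cv2.resize(a,None,fx=4,fy=4))
E
```

```text
[-0.59307344  1.02164183  0.37084681]
pos [0.5356 0.0116 0.2657] yaw_y -58.55 tilt [ 1.1e-03 -1.0e-04 -1.0e+00]
turn(tool) [-0.85 -0.05 -0.04]  shift before-turn axes [ 0.0459  0.0965 -0.1002]  after-turn axes [ 0.0457  0.098  -0.0988]
pos [0.5356 0.0116 0.2657] yaw_y -58.55 tilt [ 1.1e-03 -1.0e-04 -1.0e+00]
turn(tool) [-0.85 -0.05 -0.04]  shift before-turn axes [-0.0042  0.0776 -0.028 ]  after-turn axes [-0.0043  0.078  -0.0269]
```

View pics/w4.png

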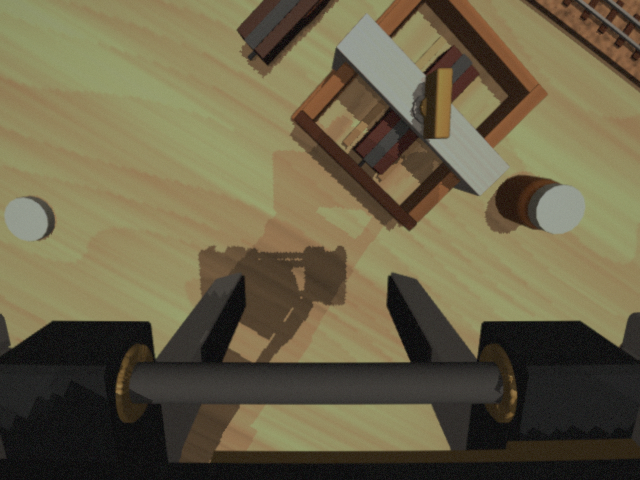

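View pics/t4z.png

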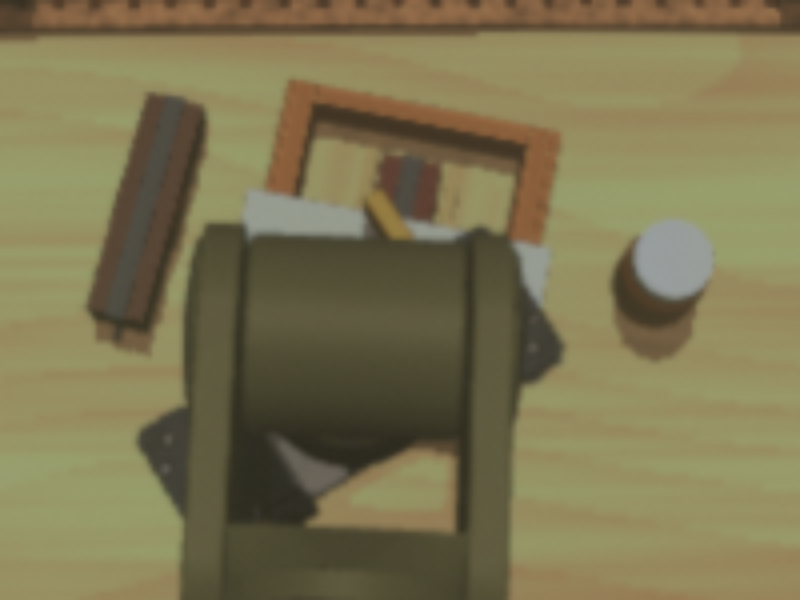

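The tray is still home; the wing is at about (438,103), nearly vertical in the wrist image. I'll zoom in to measure it and triangulate its height.

```bash
python3 - <<'E'
import cv2
a=cv2.imread("pics/w4.png")[55:150,395:475];cv2.imwrite("pics/w4z.png",cv2.resize(a,None,fx=6,fy=6,interpolation=cv2.INTER_CUBIC))
E
```

```text
(no output)
```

View pics/w4z.png

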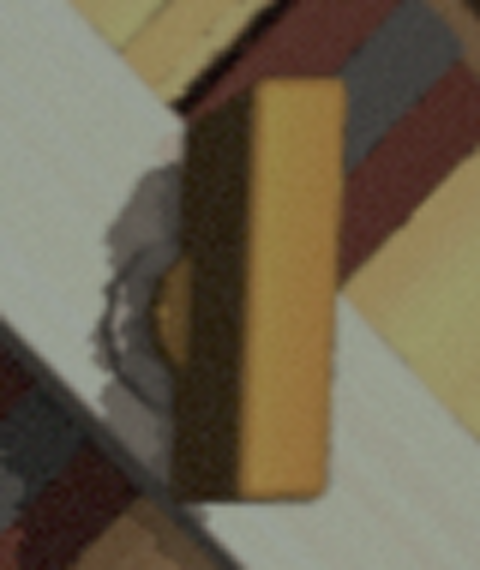

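```bash
python3 - <<'E'
from h import *
c=cam("wrist");t=cam("top")
z=lambda l:(np.array(l,float)+.5)/6-.5+[395,55]
yw=lambda v:np.degrees(np.arctan2(v[1],v[0]))
u=z([(254,79),(345,81),(328,499),(238,497)])
for h in (.146,.143):
    W=plane(c,u,h);v=W[0]+W[1]-W[2]-W[3];w=W[1]+W[2]-W[0]-W[3]
    print("wing",W.mean(0),yw(v),yw(w)+90,np.linalg.norm(v)/2,np.linalg.norm(w)/2)
# first wrist view (pose recorded)
c1=dict(c);a=np.radians(-101.28);y=np.array([np.cos(a),np.sin(a),0]);x=np.array([0,0,-1.]);T=np.eye(4);T[:3,:3]=np.c_[x,y,np.cross(x,y)];T[:3,3]=[.5775,-.0007,.2957];c1["Twc"]=T@np.array(c["T_tool_cam"])
z1=lambda l:(np.array(l,float)+.5)/[3.4,3.3]-.5+[200,80]
print(tri([c,c1],[u.mean(0),z1((387,113))]))
tz=(np.array((397,231.))+.5)/4-.5+[240,140]; print(tri([c,c1,t],[u.mean(0),z1((387,113)),tz]))
E
```

```text
wing [ 0.67131175 -0.01808938  0.146     ] 33.204935435530345 30.572932248920488 0.04901807978781114 0.011208911564780943
wing [ 0.67204739 -0.01874307  0.143     ] 33.20493543553032 30.572932248921326 0.049508786043332746 0.011321120836262832
(array([ 0.67131552, -0.01886177,  0.14421868]), [1.4368886906553435, 1.2743218451168123])
(array([ 0.67087588, -0.01835948,  0.14424238]), [1.7713504616280553, 1.4831071183495141, 0.5763236175963652])
```

Emit:
{"fn": "step_arm", "kwargs": {
  "motion": [
    [[0, 0.033, -0.0327, -1.35, 0, 0], [0, 0.033, -0.0327, 0, 0, 0], [0, 0.033, -0.0327, 0, 0, 0], [0.06, 0, 0, 0, 0, 0], [0, 0, 0, 0, 0, 0], [0, 0, 0, 0, 0, 0]]
  ],
  "fingers": 0.06
}}

```text
time_s: 8.1
ee_pos: [0.6713, -0.0194, 0.2077]
eef_rot: [2.49, 1.569, -0.079]
force: [0.5, 0.0, 0.7]
grip_width: 0.0603
```

```bash
python3 - <<'E'
from h import *
print(get_obs()["force"])
to([.6715,-.0185,.117],-57.2)
cam("wrist","pics/w5.png")
E
```

```text
[0.47721376 0.00887696 0.71195963]
pos [ 0.6713 -0.0194  0.2077] yaw_y -57.18 tilt [ 1.7e-03 -1.0e-04 -1.0e+00]
turn(tool) [ 0.02 -0.08 -0.06]  shift before-turn axes [ 0.0907 -0.0007 -0.0005]  after-turn axes [ 0.0907 -0.0007 -0.0006]
```

View pics/w5.png

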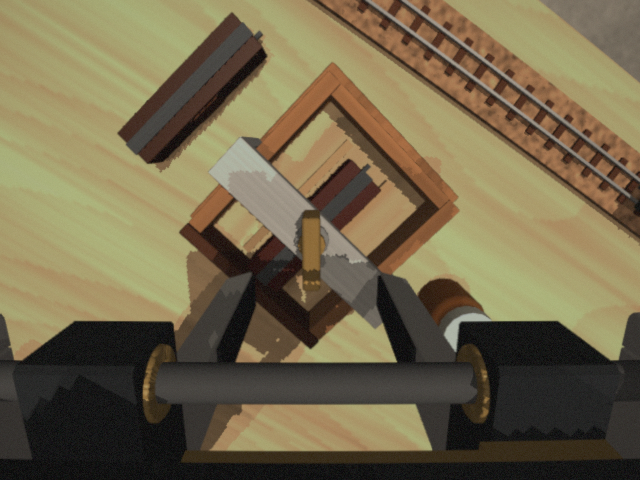

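The wing lies upright and centred between the open fingers at columns 302–320. Lowering and gripping.

Emit:
{"fn": "step_arm", "kwargs": {
  "motion": [
    [[0.045, -0.0007, -0.0005, 0, 0, 0], [0.035, 0, 0, 0, 0, 0], [0.01, 0, 0, 0, 0, 0], [0, 0, 0, 0, 0, 0]]
  ]
}}

```text
time_s: 8.65
ee_pos: [0.6718, -0.0186, 0.1173]
eef_rot: [2.499, 1.569, -0.069]
force: [0.0, -0.7, 0.1]
grip_width: 0.0603
```

Emit:
{"fn": "step_arm", "kwargs": {
  "motion": [
    [[0, 0, 0, 0, 0, 0], [0, 0, 0, 0, 0, 0], [0, 0, 0, 0, 0, 0], [0, 0, 0, 0, 0, 0]]
  ],
  "fingers": 0,
  "squeeze": 25
}}

```text
time_s: 9.15
ee_pos: [0.6712, -0.0184, 0.1156]
eef_rot: [-1.898, 1.57, 1.816]
force: [-8.5, 12.4, 2.4]
grip_width: 0.0237
```

```bash
python3 - <<'E'
from h import *
o=get_obs();print(o["force"],o["moment"],o["grip_width"],o["time_s"],o["qpos"].round(3))
to([.6715,-.0185,.117],-57.2)
cam("wrist","pics/w6.png");cam("side","pics/s6.png")
a=cv2.imread("pics/s6.png")[120:300,190:430];cv2.imwrite("pics/s6z.png",cv2.resize(a,None,fx=3.3,fy=3.3))
E
```

```text
[-8.52082965 12.37815323  2.43574783] [ 2.54783509  1.6589115  -0.02814649] 0.02369452249717088 9.15 [-0.082  0.647  1.228  0.     1.266  0.916]
pos [ 0.6712 -0.0184  0.1156] yaw_y -57.18 tilt [-1.e-04  3.e-04 -1.e+00]
turn(tool) [ 0.02 -0.01  0.02]  shift before-turn axes [-0.0014  0.0002 -0.0003]  after-turn axes [-0.0014  0.0002 -0.0003]
```

View pics/w6.png

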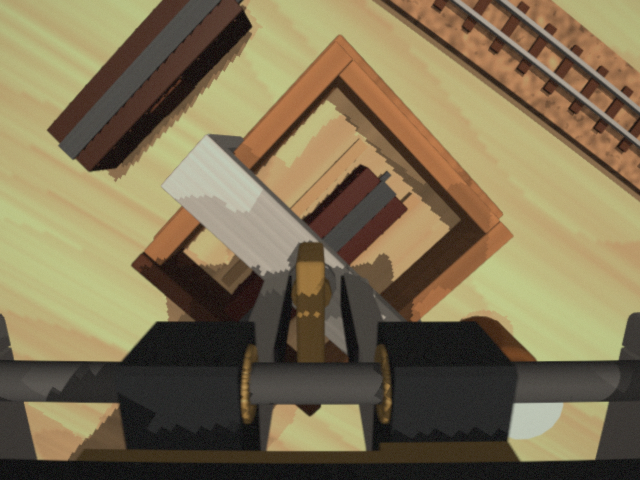

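View pics/s6z.png

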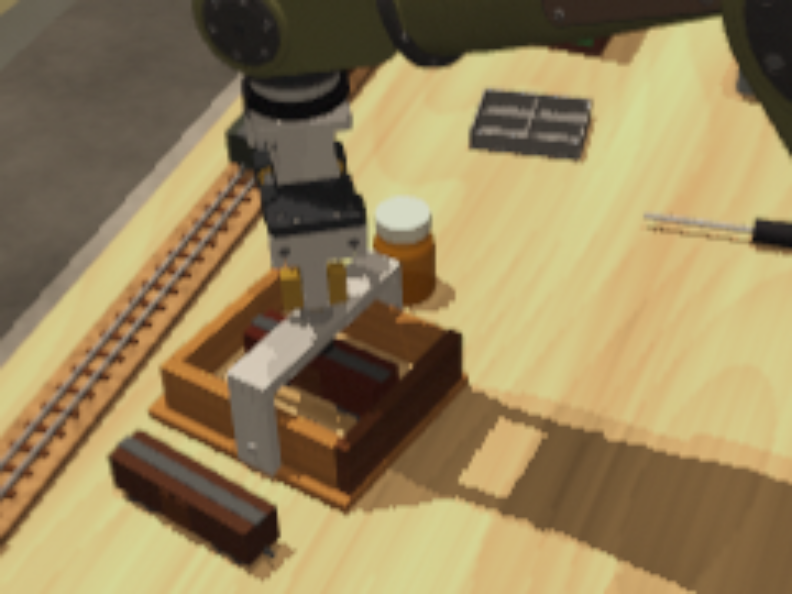

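Emit:
{"fn": "step_arm", "kwargs": {
  "motion": [
    [[0, 0, 0, 0, 0, 0], [0, 0, 0, 0, 0, 0], [0, 0, 0, 0, 0, 0], [0, 0, 0, 0, 0, 0]]
  ]
}}

```text
time_s: 9.75
ee_pos: [0.6701, -0.0167, 0.1155]
eef_rot: [-1.289, 1.567, 2.427]
force: [-10.4, 10.7, 5.5]
grip_width: 0.0186
```

```bash
python3 - <<'E'
from h import *
o=get_obs();print(o["force"],o["moment"],o["grip_width"],tool()[:3,3])
T=tool();print("in tool axes f",T[:3,:3].T@o["force"],T[:3,:3].T@o["moment"])
cam("wrist","pics/w7.png")
a=cv2.imread("pics/w7.png")[200:400,220:420];cv2.imwrite("pics/w7z.png",cv2.resize(a,None,fx=3,fy=3))
E
```

```text
[-10.3907584   10.73493483   5.51408149] [ 2.0965784   1.90493941 -0.04881189] 0.01864275730836892 [ 0.6701379  -0.01668331  0.11550618]
in tool axes f [ -5.45301027 -14.67804343   2.90370465] [ 0.04744178 -0.46121086 -2.79496897]
```

View pics/w7z.png

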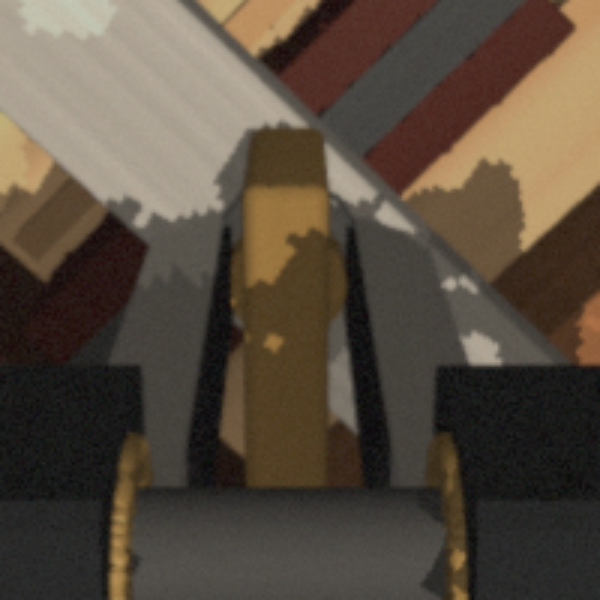

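The fingertips appear to have closed on the round hub: the opening of 18.6 mm matches its roughly 18 mm in the image, against a 12 mm bar. I'll open a little, rise 8 mm and grip again, re-centred.

Emit:
{"fn": "step_arm", "kwargs": {
  "motion": [
    [[0, 0, 0, 0, 0, 0], [0, 0, 0, 0, 0, 0], [-0.008, 0, 0, 0, 0, 0], [0, 0, 0, 0, 0, 0]]
  ],
  "fingers": 0.035
}}

```text
time_s: 10.3
ee_pos: [0.6716, -0.0188, 0.1245]
eef_rot: [2.451, 1.569, -0.118]
force: [-0.4, -0.4, -0.5]
grip_width: 0.0348
```

```bash
python3 - <<'E'
from h import *
o=get_obs();print(o["force"],o["moment"],o["grip_width"],tool()[:3,3])
to([.6701,-.0167,.123],-57.2)
cam("wrist","pics/w8.png")
a=cv2.imread("pics/w8.png")[200:400,220:420];cv2.imwrite("pics/w8z.png",cv2.resize(a,None,fx=3,fy=3))
E
```

```text
[-0.3855314  -0.41721622 -0.46554017] [ 0.0010646  -0.05794373 -0.03669411] 0.03478191709385063 [ 0.67163462 -0.01879752  0.12451682]
pos [ 0.6716 -0.0188  0.1245] yaw_y -57.19 tilt [ 1.6e-03 -2.0e-04 -1.0e+00]
turn(tool) [ 0.01 -0.07 -0.06]  shift before-turn axes [ 0.0015 -0.0026  0.0002]  after-turn axes [ 0.0015 -0.0026  0.0002]
```

View pics/w8z.png

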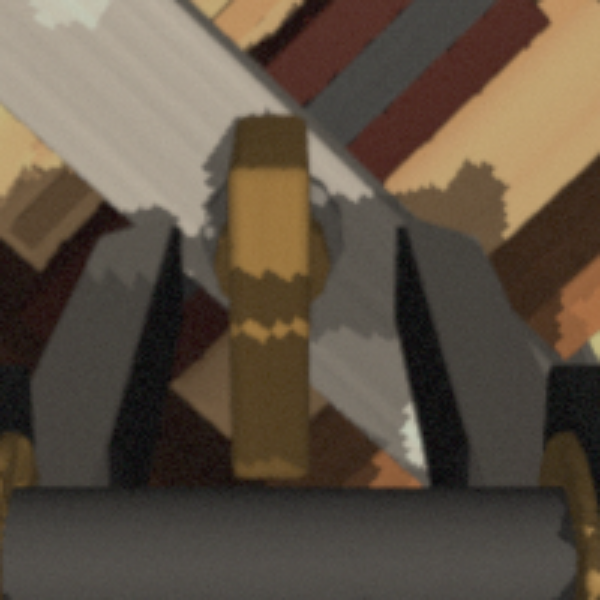

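The wing's centre (about 270 in the zoom) is left of the finger centre (290), so a shift of about 2.7 mm toward tool −y is needed, which matches the hub contact.

```bash
python3 - <<'E'
from h import *
c=cam("wrist");T=tool()
z=lambda l:(np.array(l,float)+.5)/3-.5+[220,200]
for h in (.146,.144):
  W=plane(c,z([(230,168),(306,168),(308,463),(233,463)]),h); m=W.mean(0);v=W[0]+W[1]-W[2]-W[3]
  print(m,np.degrees(np.arctan2(v[1],v[0])),np.linalg.norm(v)/2,"tool:",T[:3,:3].T@(m-T[:3,3]))
E
```

```text
[ 0.67270155 -0.01720129  0.146     ] 33.02676535900201 0.046655283270027825 tool: [-0.02234743 -0.00051145 -0.00203808]
[ 0.67194105 -0.01765114  0.144     ] 33.026765359002006 0.04724557750927226 tool: [-0.02034767 -0.0005461  -0.00115462]
```

Emit:
{"fn": "step_arm", "kwargs": {
  "motion": [
    [[0, -0.0026, -0.001, 0, 0, 0], [0, 0, 0, 0, 0, 0]]
  ]
}}

```text
time_s: 10.65
ee_pos: [0.6705, -0.0156, 0.1233]
eef_rot: [-0.747, 1.571, 2.968]
force: [0.6, -0.5, 0.3]
grip_width: 0.0354
```

Emit:
{"fn": "step_arm", "kwargs": {
  "motion": [
    [[0, 0, 0, 0, 0, 0], [0, 0, 0, 0, 0, 0], [0, 0, 0, 0, 0, 0], [0, 0, 0, 0, 0, 0]]
  ],
  "fingers": 0,
  "squeeze": 25
}}

```text
time_s: 11.15
ee_pos: [0.6707, -0.016, 0.1235]
eef_rot: [1.788, 1.571, -0.781]
force: [1.9, -1.0, -0.3]
grip_width: 0.0116
```

```bash
python3 - <<'E'
from h import *
o=get_obs();print(o["force"],o["moment"],o["grip_width"],tool()[:3,3],yawy())
T=tool();print("in tool axes f",T[:3,:3].T@o["force"],T[:3,:3].T@o["moment"])
cam("wrist","pics/w9.png")
a=cv2.imread("pics/w9.png")[200:400,220:420];cv2.imwrite("pics/w9z.png",cv2.resize(a,None,fx=3,fy=3))
E
```

```text
[ 1.88860795 -1.00515176 -0.27608152] [-0.21002718 -0.18755294  0.02738043] 0.011603368173403189 [ 0.67069281 -0.01604268  0.1234631 ] -57.177960759304916
in tool axes f [ 0.27664565  1.8682982  -1.0422668 ] [-0.02738515  0.04377765  0.27815603]
```

View pics/w9z.png

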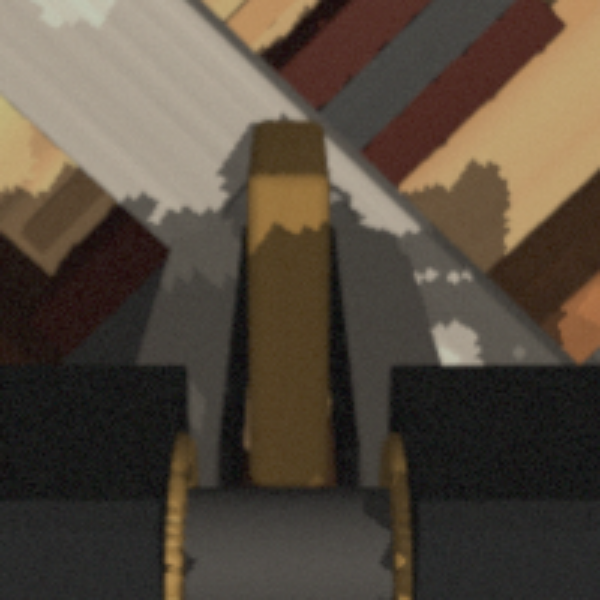

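The grip is now on the flat bar (11.6 mm, small forces). Turning clockwise (+ about tool x).

Emit:
{"fn": "step_arm", "kwargs": {
  "motion": [
    [[0, 0, 0, 4, 0, 0], [0, 0, 0, 6, 0, 0], [0, 0, 0, 6, 0, 0], [0, 0, 0, 6, 0, 0], [0, 0, 0, 4, 0, 0], [0, 0, 0, 0, 0, 0]]
  ],
  "squeeze": 35
}}

```text
time_s: 11.95
ee_pos: [0.6709, -0.0167, 0.1234]
eef_rot: [2.109, 1.57, -0.915]
force: [4.4, -4.4, -1.0]
grip_width: 0.0115
```

```bash
cat > st.py <<'E'
from h import *
o=get_obs();T=tool();print(o["time_s"],o["grip_width"],T[:3,3].round(4),"yaw",round(yawy(),2));print("tool f",(T[:3,:3].T@o["force"]).round(2),(T[:3,:3].T@o["moment"]).round(3))
E
python3 st.py
```

```text
11.95 0.011541926827739146 [ 0.6709 -0.0167  0.1234] yaw -83.27
tool f [ 1.03  4.86 -3.85] [0.102 0.473 0.894]
```

Emit:
{"fn": "step_arm", "kwargs": {
  "motion": [
    [[0, 0, 0, 3, 0, 0], [0, 0, 0, 3, 0, 0], [0, 0, 0, 0, 0, 0]]
  ]
}}

```text
time_s: 12.32
ee_pos: [0.6709, -0.0168, 0.1234]
eef_rot: [2.135, 1.569, -0.994]
force: [3.6, -4.7, -2.5]
grip_width: 0.0117
```

```bash
python3 st.py
```

```text
12.325 0.011670442496293206 [ 0.6709 -0.0168  0.1234] yaw -89.25
tool f [ 2.51  4.7  -3.55] [0.085 0.517 0.961]
```

Emit:
{"fn": "step_arm", "kwargs": {
  "motion": [
    [[0, 0, 0, 2, 0, 0], [0, 0, 0, 0, 0, 0]]
  ]
}}

```text
time_s: 12.58
ee_pos: [0.6709, -0.0169, 0.1234]
eef_rot: [2.112, 1.569, -1.051]
force: [3.7, -6.4, -1.4]
grip_width: 0.0119
```

```bash
python3 st.py
```

```text
12.575 0.01186064485004534 [ 0.6709 -0.0169  0.1234] yaw -91.24
tool f [ 1.38  6.3  -3.83] [0.002 0.555 0.949]
```

Emit:
{"fn": "step_arm", "kwargs": {
  "motion": [
    [[0, 0, 0, 1.5, 0, 0], [0, 0, 0, 0, 0, 0]]
  ]
}}

```text
time_s: 12.82
ee_pos: [0.6709, -0.0168, 0.1235]
eef_rot: [2.154, 1.569, -1.035]
force: [3.8, -5.6, -2.3]
grip_width: 0.0117
```

```bash
python3 st.py
```

```text
12.825 0.011699881619420023 [ 0.6709 -0.0168  0.1235] yaw -92.72
tool f [ 2.3   5.44 -4.02] [-0.039  0.606  1.078]
```

Emit:
{"fn": "step_arm", "kwargs": {
  "motion": [
    [[0, 0, 0, 1, 0, 0], [0, 0, 0, 0, 0, 0]]
  ]
}}

```text
time_s: 13.08
ee_pos: [0.6709, -0.0169, 0.1234]
eef_rot: [2.146, 1.569, -1.061]
force: [4.1, -6.0, -2.3]
grip_width: 0.012
```

```bash
python3 st.py
```

```text
13.075 0.012043689012577168 [ 0.6709 -0.0169  0.1234] yaw -93.72
tool f [ 2.31  5.69 -4.53] [-0.033  0.605  1.088]
```

Emit:
{"fn": "step_arm", "kwargs": {
  "motion": [
    [[0, 0, 0, 1, 0, 0], [0, 0, 0, 0, 0, 0]]
  ]
}}

```text
time_s: 13.32
ee_pos: [0.6709, -0.0169, 0.1234]
eef_rot: [2.131, 1.569, -1.092]
force: [2.9, -6.5, -0.3]
grip_width: 0.0116
```

```bash
python3 st.py
```

```text
13.325 0.0115901549263453 [ 0.6709 -0.0169  0.1234] yaw -94.7
tool f [ 0.35  6.27 -3.41] [-0.412  0.601  1.12 ]
```

Emit:
{"fn": "step_arm", "kwargs": {
  "motion": [
    [[0, 0, 0, 1, 0, 0], [0, 0, 0, 0, 0, 0]]
  ]
}}

```text
time_s: 13.58
ee_pos: [0.6709, -0.0169, 0.1235]
eef_rot: [2.13, 1.569, -1.11]
force: [2.2, -5.6, -1.8]
grip_width: 0.012
```

```bash
python3 st.py
```

```text
13.575 0.01204396601937657 [ 0.6709 -0.0169  0.1235] yaw -95.69
tool f [ 1.83  5.37 -2.73] [-0.484  0.649  1.073]
```

The torque jumps sharply between yaw −93.7 and −94.7. I'll squeeze harder to confirm the wing is really on the stop.

Emit:
{"fn": "step_arm", "kwargs": {
  "motion": [
    [[0, 0, 0, 0, 0, 0], [0, 0, 0, 0, 0, 0]]
  ],
  "squeeze": 60
}}

```text
time_s: 13.82
ee_pos: [0.6709, -0.0169, 0.1235]
eef_rot: [2.096, 1.569, -1.144]
force: [2.5, -6.4, -2.4]
grip_width: 0.0119
```

```bash
python3 st.py
```

```text
13.825 0.011911575409879764 [ 0.6709 -0.0169  0.1235] yaw -95.66
tool f [ 2.4   6.11 -3.1 ] [-0.682  0.682  1.055]
```

Emit:
{"fn": "step_arm", "kwargs": {
  "motion": [
    [[0, 0, 0, 1, 0, 0], [0, 0, 0, 0, 0, 0], [0, 0, 0, 0, 0, 0]]
  ]
}}

```text
time_s: 14.2
ee_pos: [0.6709, -0.0169, 0.1235]
eef_rot: [2.081, 1.569, -1.177]
force: [2.0, -6.4, -1.2]
grip_width: 0.0115
```

```bash
python3 st.py; python3 - <<'E'
from h import *
cam("wrist","pics/w10.png")
a=cv2.imread("pics/w10.png")[200:400,220:420];cv2.imwrite("pics/w10z.png",cv2.resize(a,None,fx=3,fy=3))
E
```

```text
14.2 0.011521053176130561 [ 0.6709 -0.0169  0.1235] yaw -96.65
tool f [ 1.26  6.15 -2.7 ] [-0.944  0.699  1.084]
```

View pics/w10z.png

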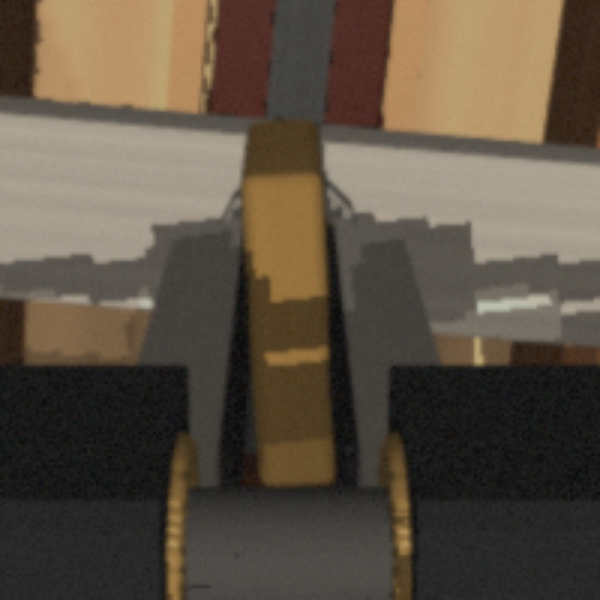

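The wing is on its stop: torque is up to 0.94 N m, and the tool leads the wing by 2–3° in the picture. The seat is at about jaw yaw −93.8, so I'll back off to about −3.6.

Emit:
{"fn": "step_arm", "kwargs": {
  "motion": [
    [[0, 0, 0, -3, 0, 0], [0, 0, 0, -6, 0, 0], [0, 0, 0, -8, 0, 0], [0, 0, 0, -8, 0, 0], [0, 0, 0, -8, 0, 0], [0, 0, 0, -9, 0, 0], [0, 0, 0, -9, 0, 0], [0, 0, 0, -9, 0, 0], [0, 0, 0, -9, 0, 0], [0, 0, 0, -9, 0, 0], [0, 0, 0, -8, 0, 0]]
  ]
}}

```text
time_s: 15.62
ee_pos: [0.6698, -0.0154, 0.1234]
eef_rot: [-1.716, 1.568, 2.815]
force: [-7.6, 2.0, 3.9]
grip_width: 0.0114
```

```bash
python3 st.py
```

```text
15.625 0.011380178440449924 [ 0.6698 -0.0154  0.1234] yaw -10.39
tool f [-3.9  -7.85 -0.59] [ 0.069  0.125 -1.435]
```

Emit:
{"fn": "step_arm", "kwargs": {
  "motion": [
    [[0, 0, 0, -4, 0, 0], [0, 0, 0, -3, 0, 0], [0, 0, 0, 0, 0, 0], [0, 0, 0, 0, 0, 0]]
  ]
}}

```text
time_s: 16.12
ee_pos: [0.6696, -0.0154, 0.1234]
eef_rot: [-1.766, 1.568, 2.882]
force: [-8.8, 1.9, 4.0]
grip_width: 0.0115
```

```bash
python3 st.py; python3 - <<'E'
from h import *
cam("wrist","pics/w11.png");cam("side","pics/s11.png");cam("top","pics/t11.png")
a=cv2.imread("pics/s11.png")[120:300,190:430];cv2.imwrite("pics/s11z.png",cv2.resize(a,None,fx=3.3,fy=3.3))
E
```

```text
16.125 0.011468118255871185 [ 0.6696 -0.0154  0.1234] yaw -3.66
tool f [-3.94 -8.87 -1.31] [-0.057  0.322 -1.57 ]
```

View pics/w11.png

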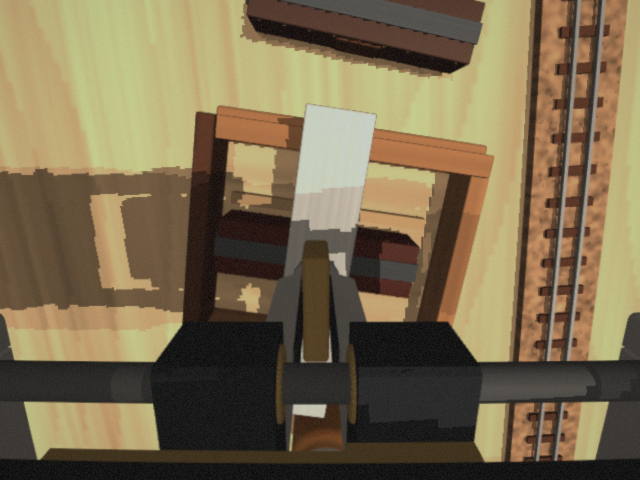

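View pics/s11z.png

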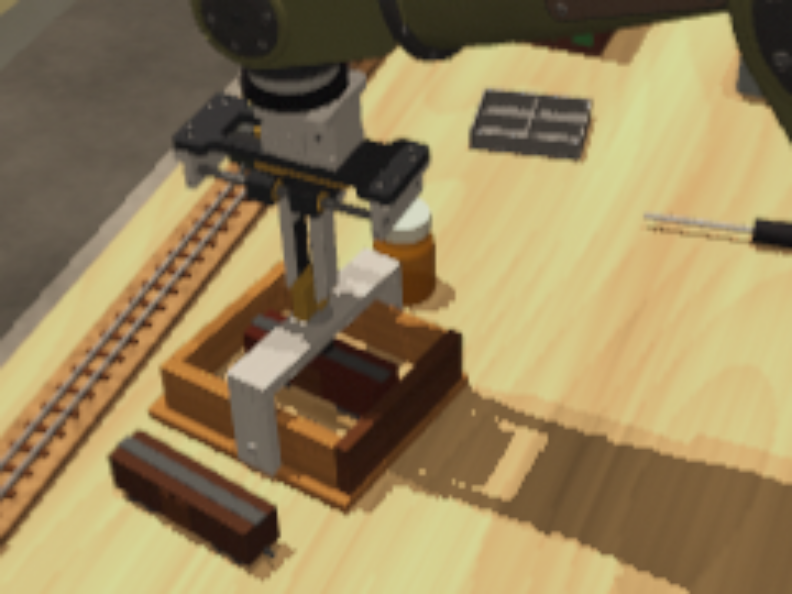

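View pics/t11.png

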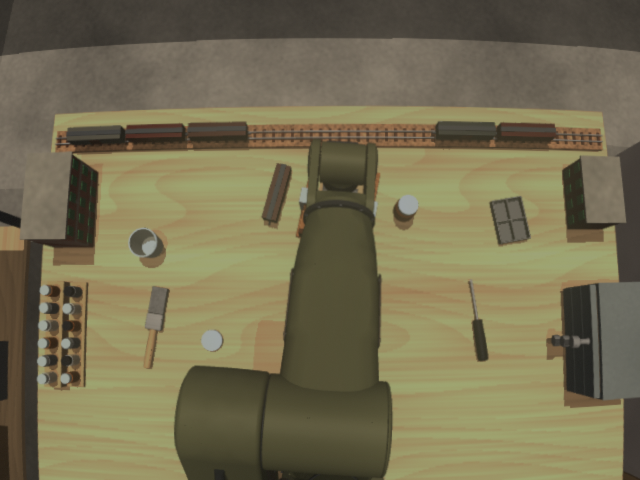

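```bash
python3 - <<'E'
from h import *
c=cam("wrist")
im=c["pixels"]
a=im[95:370,270:390][:,:,::-1];cv2.imwrite("pics/w12z.png",cv2.resize(a[:160],None,fx=3.7,fy=3.7,interpolation=cv2.INTER_CUBIC));cv2.imwrite("pics/w13z.png",cv2.resize(a[135:],None,fx=4,fy=4,interpolation=cv2.INTER_CUBIC))
E
```

```text
(no output)
```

View pics/w12z.png

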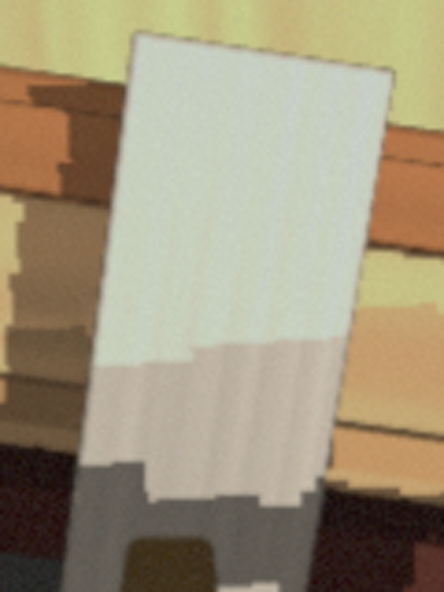

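View pics/w13z.png

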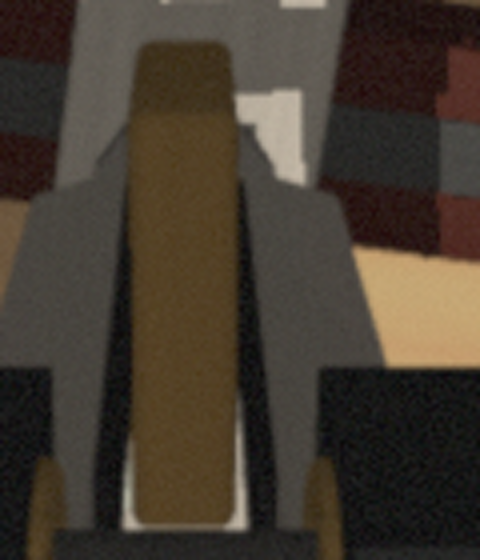

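```bash
python3 - <<'E'
from h import *
c=cam("wrist")
z=lambda l:(np.array(l,float)+.5)/3.7-.5+[270,95]
w=lambda l:(np.array(l,float)+.5)/4-.5+[270,230]
yw=lambda v:np.degrees(np.arctan2(v[1],v[0]))%180
B=plane(c,z([(134,32),(62,590),(393,72),(306,590)]),.1);b=[yw(B[0]-B[1]),yw(B[2]-B[3])]
W=plane(c,w([(131,112),(132,520),(236,115),(237,520)]),.146);q=[yw(W[0]-W[1]),yw(W[2]-W[3])]
print("bridge",b,"end",yw(B[0]-B[2])-90,"wing",q,W.mean(0),"tool",yawy()+90)
E
```

```text
bridge [np.float64(78.26430594947392), np.float64(78.41309795797858)] end 78.02008273965072 wing [np.float64(85.97262539904347), np.float64(86.9593606659016)] [ 0.67166509 -0.01751241  0.146     ] tool 86.34296134856899
```

The wing sits 8.2° from the bridge's long axis; the expected value at a quarter turn off the seat is 8.1°. One last check of the tray, then I'll hand in.

```bash
python3 - <<'E'
from h import *
from station import ticket
a=cv2.imread("pics/s3.png").astype(int);b=cv2.imread("pics/s11.png").astype(int)
print("board-left-corner diff",np.abs(a-b)[238:275,285:305].mean())
s=cam("side");yz=lambda l:(np.array(l,float)+.5)/3.3-.5+[190,120]
F=plane(s,yz([(338,459),(463,337)]),.063);m=F.mean(0)
th=np.radians(-11.7);print("front x in press",(m-[.671,-.018,0.063])[:2]@[np.cos(th),np.sin(th)],F)
o=get_obs();print(o["time_s"],o["grip_width"],yawy(),o["force"])
print(ticket.hand_in())
E
```

```text
board-left-corner diff 7.059459459459459
front x in press -0.08725287631026277 [[ 0.60624984  0.08986847  0.063     ]
 [ 0.56899749 -0.07055077  0.063     ]]
16.425 0.011675339611306871 -3.6564178357250334 [-8.90649739  2.49016876  3.66555918]
the job is handed in; nothing more can be done
None
```

I slid the tray home, turned the thumbscrew clockwise onto its stop, backed it off a quarter turn and handed the job in at about 16.4 s, still gripping the wing.

- **Tray:** I pushed until the force rose sharply to about 45 N. My last side-view measurement put the front board at x ≈ −87 mm, against −84 mm for home. That 3 mm is about what the camera allows, and the board looks closed against the side walls.
- **Seating:** the torque jumped at a tool yaw of about −93.8° and I took it to about 0.9 N m, with the wing visibly stopped while the tool led it by 2–3°.
- **Back-off:** the tool now stands at −3.7°, about 90° from the seat. The wrist camera puts the wing 8.2° from the bridge's long axis, against 8.1° expected, so the screw is at about 1.43 rad.
- **Grip:** the fingers read 11.5 mm on the 12 mm bar with a 60 N squeeze. A sideways load of about 9 N remains on the tool.
- **First grip missed:** the fingers first closed on the round hub, about 3 mm off centre and too low. I opened, rose 8 mm, re-centred and gripped the bar.
- **Other things on the bench:** they look unmoved in the last pictures. The calibrated wrist measurement of the wing's sideways position was about 2 mm off from where the fingers met it, so I trusted the contact.

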